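# Close and latch a two-part plaster mould

## Task

Get the plaster mould ready for casting. First slide the loose half along its board up to the black rubber seal and press it home with a steady push of about 25 newtons, never over 50 (plaster chips). Then hook the lever up and over so that the wire loop drops over the brass keeper, and press the lever back down past centre until it lies fully down and holds the halves tight; leave the bowl and the stamp beside the mould where they are.

Things in the scene. Friction and masses are not known exactly. Their poses are not given: they have to be found in the camera images.
- mould: Board with the fixed mould half. Origin on the table, mid-width under the parting face; x runs along the board to the loose half, z up. Board x -100 to 200 mm, 190 wide, 12 thick; guide strips 20 mm high, 159 mm apart. Fixed plaster block x -90 to 0 mm, 150 wide, top (latch channel floor) at z = 72 mm; shoulders x -50 to 0, |y| 42 to 75 mm are 25 mm higher.
- latch_pivot (a point): The lever's pivot, an axis along the mould's y, 16 mm above the fixed half's channel floor: x = -30, y = 0, z = 88 mm in the mould's frame.
- half: Loose plaster half, 0.5 to 1.0 kg, on the board between the strips. Origin at the foot of its parting face, mid-width; x points away from the fixed half. Outer face at x = 90 mm; 150 mm wide, 60 mm high in the middle, 85 mm at the shoulders (x 0 to 50, |y| 42 to 75 mm). Starts 35 to 62 mm out; home is against the black seal, whose face is 2 to 7 mm before the fixed half (find it by feel; 20 N/mm).
- keeper_seat (a point): Where the loop's bar rests when hooked: root of the brass keeper on the loose half, 22 mm out from its parting face, 3 mm above its 60 mm high middle. The keeper, a plate 24 mm wide and 14 mm high, leans outward (away from the fixed half) over this point; its upper edge is 5 mm further out.
- latch_lever (a joint): Lever angle: 0 = closed, level, pointing to the mould's -x (rigid stop); 1.57 upright; 2.3 = fully open, over the loose half (stop). Starts at 0.35 to 0.9. Stays where left while the loop is slack (0.10 N m friction). Once hooked, the loop's spring resists below 1.2 to 1.8, pushes it back open above 0.5 (centre) and pulls it shut below; under 10 N at the grip.
- lever_grip (a point): Centre of the lever's red T-grip, a round bar 16 mm thick and 92 mm long along the mould's y (too long to pinch by its ends), 108 mm from the pivot (at angle 0: 108 mm to -x, 3 mm above the pivot). It can be hooked from below and pressed from above. The lever itself is a steel strip 16 mm wide.
- loop_bar (a point): Middle of the end bar of the wire loop (40 mm wide, 70 mm long, 5 mm wire), which swings freely on a pin on the lever 20 mm from its pivot. Starts folded back on the lever, is carried up with it and falls over to the keeper's side by its weight as the lever passes upright (by 2.1 rad). With the half home and the lever at 2.2 or more the bar lands beyond the keeper.
- bowl: Finished striped terracotta bowl, 136 mm across, 48 mm high, standing beside the mould. Origin under its centre. Not to be moved.
- stamp_a: Wooden-handled stamp lying beside the mould, 95 mm long, 28 mm high. Origin on the table, under the middle. Not to be moved.
There are look-alikes about, which are no part of the job. Leave any orange look-alike of the half alone.

How it is judged:
By the outcome, as a careful person would: the job done as asked, in the order asked, and still so for the second after the job is handed in, with the robot touching nothing.
It also fails if it takes over 72 s, if anything falls off the work surface, if the arm or the gripper's body presses on something with over 40 N, if the wrist force passes 120 N, or if a joint passes its speed limit or range.

## Robot

A 6-joint arm with a two-finger parallel gripper is mounted at the origin on the work surface. World frame = base frame: x ahead of the robot, y to its left, z up, the work surface at z = 0. Lengths are in mm, angles in rad, forces in N, time in s.
With the tool pointing down it reaches from about 350 to 975 mm from the base axis. Payload 7.1 kg.
Tool frame: the origin (TCP) lies midway between the tips of the shut fingers; the grasp point (between the pads) lies pinch_z behind it (pinch_z is the distance from the TCP to the grasp point, in mm); z points along the fingers, y is the line along which they close (so a half turn about z gives the same grasp; the last joint's range is limited). The gripper opens to 88 mm and grips with 3 to 60 N. Pads are 20 mm wide; open, the fingers measure 115 mm over their backs; the gripper's body (75 mm by 178 mm) begins 61 mm behind the grasp point.
Start: joints at [1.122, 0.423, 1.63, -0, 1.089, -0.019], TCP at [260.398, 568.153, 222.675] pointing down, gripper open.
Joint ranges: [-3, 3], [-0.9, 2.11], [0.09, 2.58], [-1.31, 4.45], [0.11, 2.69], [-2.54, 2.54]. Speed limits (rad/s): [2.39, 2.39, 3.01, 3.14, 3.14, 3.14].

## Interface

Orientations are given as a rotation vector (axis times angle).
In Python, from workcell import get_obs, get_image, close_job, pinch_z gives the robot as it stands.
- The arm moves only by the tool jog_arm, never from a script. Its argument "commands" is a list of rows, each a list of 3 entries, a list of its own where there are three numbers: the gripper command: -1 is shut, 1 is fully open, values between are in proportion, then the shift along the tool's x, y, z as a fraction of full scale, then the turn, a rotation vector about the tool's x, y, z as a fraction of full scale. In form: [[gripper, [tx, ty, tz], [rx, ry, rz]], ...]. A call has 1 to 10 rows; each row shifts and turns the commanded pose from where the row before left it, along the tool's axes as they then stand; what a row does not reach is not made up. Full scale, the value 1, is 0.1 m for a shift and 45 degrees for a turn. A row lasts 1/10 s, in which the tool goes at most 50 mm and 8.59 degrees, less where a joint would pass 70% of its speed; a pose out of reach is approached as far as the arm can. A call with a number of a shift or a turn outside -1 to 1 is refused whole. A call with a gripper value outside its range is refused whole. The fingers move at their own pace and stop on an object; the grip force is fixed at half the most. Time passes only in rows, so rows that do not move let the fingers close. It gives the time, the measured TCP pose, the force, the opening and the grip force at its end, in the units of the state.
- get_obs(): the state, without advancing time (a new reading comes with each control period).
- get_image(name): name is "scene" or "side" or "wrist"; returns a dict with "image" (384x512x3 uint8, blue, green, red), "z_map" (384x512 float32, mm along the optical axis (not along the pixel's ray), 0 where there is no reading), "intrinsics" (3x3 intrinsics, pixels), "eye" and "orientation" of the camera in the world; the wrist camera has in their place "mount" (4x4, takes a point from camera to tool coordinates, whose origin is the TCP and whose axes are the flange's). Camera axes: x right, y down, z forward; pixel columns grow to the right and rows downward; lengths in mm; the calibration is good to about 2 mm. A picture is of the moment at which its call begins: read the wrist's pose just before it.
- close_job(): hands the job in; it is judged then, once.
The state is a dict: "t": time; "qpos": joint angles; "qvel": joint speeds; "joint_torque": joint torques, N m; "ee_pos": TCP position; "orientation": TCP orientation; "ft_force": force on the tool from outside, world axes, zero at the start; "moment": the same for the moment, N m; "width": finger opening in mm; "grasp_force": force on a finger pad.
Only numpy, scipy, OpenCV 4.12 (cv2) and the standard library are available. Lean on these libraries where they do the work, as an engineer would, in place of code of your own. Each camera call takes 0.05 s, during which the arm holds its last target. There are 200 camera calls.

## Working session

There is one attempt and no reset: what is moved stays moved. The work goes in short steps, Python scripts to look and compute and a tool call to move; the robot and the scene stay as the last step left them, time stands still between calls to the robot, and variables do not carry over. Pictures are saved under pics/ and viewed, at most 10 in all, crops included, and the job is handed in when it is done.

Besides the shell and the picture viewer there is one more tool, called after "Call:" as name([rows], argument=value, ...), one row to a line, values as JSON. jog_arm: Moves the arm, as the interface text tells. Its arguments: {"type":"object","properties":{"commands":{"type":"array","items":{"type":"array"}}},"required":["commands"]}

```bash
mkdir -p pics
cat > h.py <<'E'
import numpy as np, cv2
from workcell import get_obs, get_image, close_job, pinch_z
from scipy.spatial.transform import Rotation as R
def pts(d, T=None):
    """world (or T-mapped) points per pixel"""
    K=np.array(d['intrinsics']); z=d['z_map'].astype(float); h,w=z.shape
    u,v=np.meshgrid(np.arange(w),np.arange(h))
    c=np.stack([(u-K[0,2])/K[0,0]*z,(v-K[1,2])/K[1,1]*z,z],-1)
    if T is None:
        o=np.array(d['orientation'],float); M=R.from_rotvec(o).as_matrix() if o.size==3 else o.reshape(3,3)
        p=c@M.T+np.array(d['eye'])
    else: p=c@T[:3,:3].T+T[:3,3]
    p[z==0]=np.nan
    return p
def wristT(o,d):
    T=np.eye(4);T[:3,:3]=R.from_rotvec(o['orientation']).as_matrix();T[:3,3]=o['ee_pos']
    return T@np.array(d['mount'])
E
python3 - <<'E'
from h import *
o=get_obs();print({k:np.round(v,3) for k,v in o.items()},pinch_z)
a=get_image('scene');b=get_image('side')
for n,d in(('scene',a),('side',b)):
    print(n,d['eye'],d['orientation'],d['intrinsics'])
    np.savez('/tmp/'+n,**d)
    cv2.imwrite(f'pics/{n}0.png',cv2.resize(d['image'],(800,600)))
E
```

```text
{'t': np.float64(0.0), 'qpos': array([ 1.122,  0.424,  1.631, -0.   ,  1.089, -0.019]), 'qvel': array([-0.001, -0.002,  0.001, -0.001, -0.   ,  0.   ]), 'joint_torque': array([ 1.0000e-03, -5.4463e+01, -2.7367e+01,  6.4000e-02,  2.3000e-02,
       -0.0000e+00]), 'ee_pos': array([260.15 , 567.683, 221.931]), 'orientation': array([-6.700e-01, -3.069e+00,  2.000e-03]), 'ft_force': array([-0.011,  0.08 , -0.34 ]), 'moment': array([ 0.002, -0.07 , -0.013]), 'grasp_force': np.float64(0.0), 'width': np.float64(88.239)} 18.700000000000003
scene [1252.18977329 -165.94627024  933.52393313] [-1.94005368 -1.53926739  0.6217447 ] [[350.26448202   0.         250.68426722]
 [  0.         350.26448202 188.94130888]
 [  0.           0.           1.        ]]
side [ -71.51508769 -665.62017722  690.86341371] [-2.070646    0.70580566 -0.39288429] [[351.74292444   0.         253.14745613]
 [  0.         351.74292444 189.42857282]
 [  0.           0.           1.        ]]
```

View pics/scene0.png

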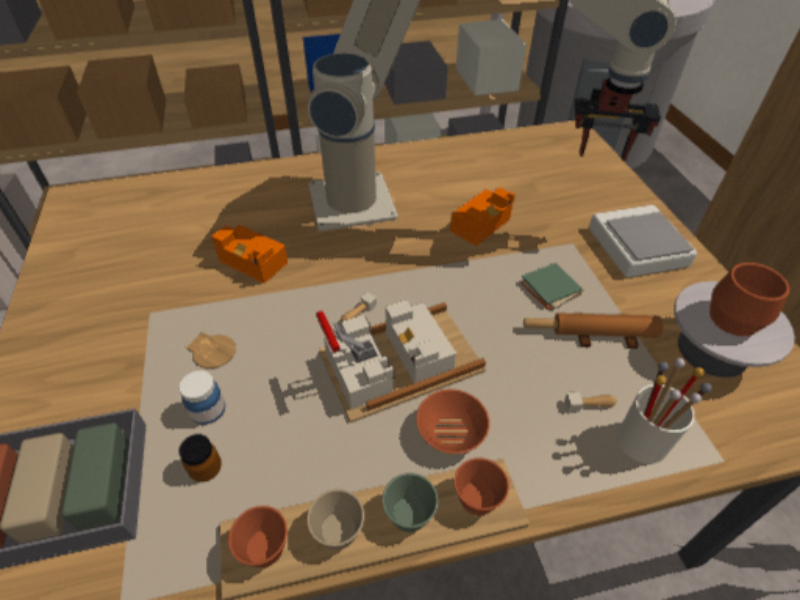

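View pics/side0.png

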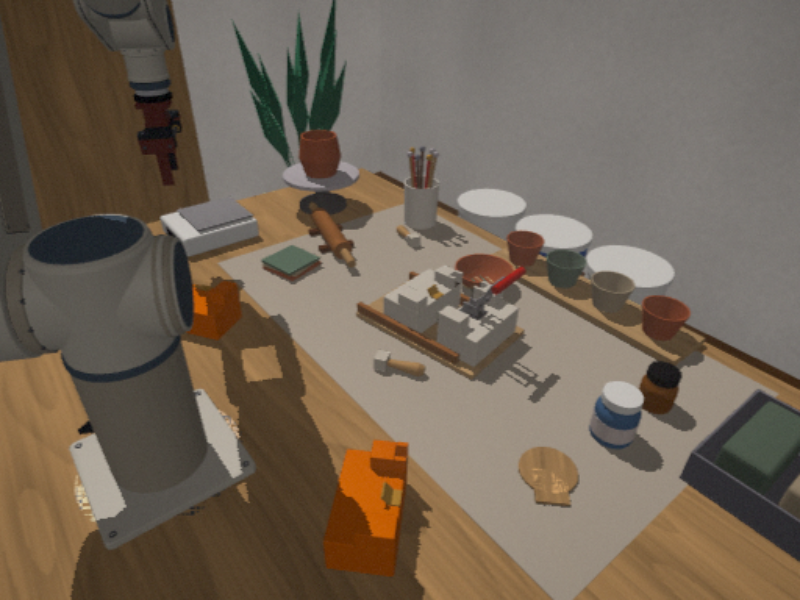

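The scene view shows the mould at (400,350), with its fixed half at (355,365) and red grip at (328,331), and the white loose half with the brass keeper at (420,340). Look-alikes are the two orange halves at (250,255) and (483,215). The bowl is at (453,422). The stamp at (360,307) is beside the mould; another is at (590,401).

Run:
```python
from h import *
P=[];C=[]
for n in('scene','side'):
    d=dict(np.load('/tmp/'+n+'.npz'));p=pts(d);P.append(p.reshape(-1,3));C.append(d['image'].reshape(-1,3))
    hsv=cv2.cvtColor(d['image'],cv2.COLOR_BGR2HSV);H,S,V=cv2.split(hsv)
    red=((H<5)|(H>175))&(S>200)&(V>120); 
    q=p[red]; q=q[(q[:,2]>80)&(np.abs(q[:,0]-600)<150)];print(n,'red',len(q),np.nanmean(q,0),q.min(0) if len(q) else 0,q.max(0) if len(q) else 0)
    if n=='scene': cen=p[224,250:280]; print(p[224,256],p[217,272],p[270,290],p[197,230])
    np.save('/tmp/p_'+n,p)
P=np.vstack(P);C=np.vstack(C)
m=(np.abs(P[:,0]-560)<220)&(np.abs(P[:,1]-0)<260)&(P[:,2]>-5)&(P[:,2]<200)
P=P[m];C=C[m]
# top-down maps: 1.5 px/mm, X up, Y left
s=2;W=800;Hh=600;cx,cy=560,0
img=np.zeros((Hh,W,3),np.uint8)
for i in np.argsort(P[:,2]):
    u=int(400-(P[i,1]-cy)*s);v=int(300-(P[i,0]-cx)*s)
    if 0<=u<W and 0<=v<Hh: cv2.circle(img,(u,v),2,tuple(int(x) for x in C[i]),-1)
cv2.imwrite('pics/top.png',img)
np.savez('/tmp/cl',P=P,C=C)
```

```text
scene red 88 [ 608.20214765 -138.76319416  181.25819586] [ 561.30929666 -150.93598921  177.92860291] [ 647.97091214 -126.5613925   184.24051952]
[579.28168405   3.35119212  44.05316839] [585.05667658  53.73374618  72.22162456] [744.11221089  68.18151642   8.22973899] [426.69911647 -53.50814937  23.85303052]
side red 21 [ 597.8607368  -139.93085266  179.90528935] [ 559.13102612 -151.39064209  178.11963961] [ 644.09317681 -129.31292991  182.27846535]
```

View pics/top.png

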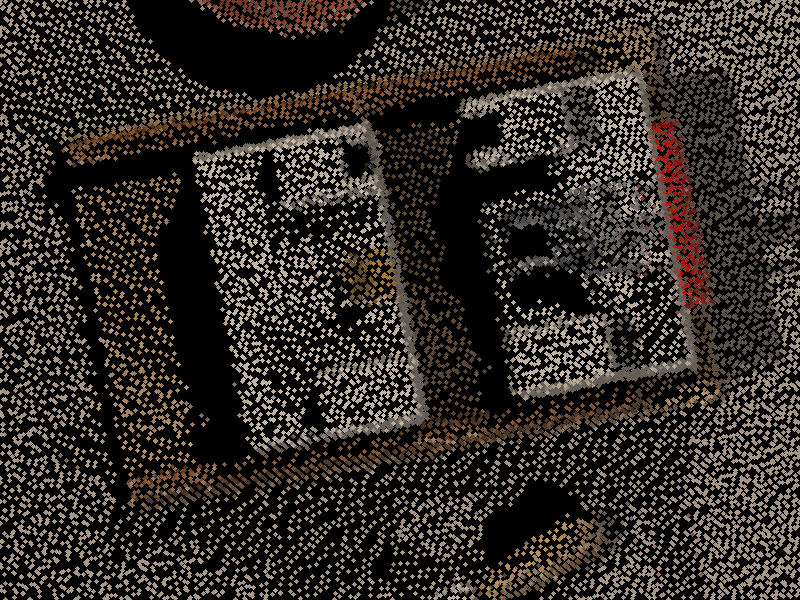

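Run:
```python
from h import *
f=np.load('/tmp/cl.npz');P=f['P'];C=f['C'].astype(np.uint8)
hsv=cv2.cvtColor(C[None],cv2.COLOR_BGR2HSV)[0]
# white tops
S=hsv[:,1];
box=lambda m:cv2.minAreaRect(P[m][:,:2].astype(np.float32))
strip=(S>90)&(P[:,2]>14)&(P[:,2]<40)&(P[:,1]<170)&(P[:,1]>-160)
a0=np.radians(100.2)
for it in range(2):
    X=np.array([np.cos(a0),np.sin(a0)]);Y=np.array([-X[1],X[0]])
    q=np.c_[P[:,:2]@X,P[:,:2]@Y]
    # strips in mould-like coords
    y0=-0
    if it==0:
        h,e=np.histogram(q[strip,1],bins=np.arange(-760,-380,4));print([(int(a),int(b)) for a,b in zip(e,h) if b>40])
    fits=[]
    h,e=np.histogram(q[strip,1],bins=np.arange(-760,-380,4))
    lo=e[:-1][(e[:-1]<-600)][np.argmax(h[e[:-1]<-600])]; hi=e[:-1][e[:-1]>-540][np.argmax(h[e[:-1]>-540])]
    for c in(lo,hi):
        m=strip&(np.abs(q[:,1]-c-2)<12)
        k=np.polyfit(q[m,0],q[m,1],1);fits.append(k);print(c,m.sum(),k,np.median(P[m,2]),q[m,0].min(),q[m,0].max())
    a0+=np.mean([np.arctan(k[0]) for k in fits]);print(np.degrees(a0))
X=np.array([np.cos(a0),np.sin(a0)]);Y=np.array([-X[1],X[0]]);q=np.c_[P[:,:2]@X,P[:,:2]@Y]
w=(S<60)&(hsv[:,2]>90)
for z in((89,101),(68,76)):
    m=w&(P[:,2]>z[0])&(P[:,2]<z[1])
    h,e=np.histogram(q[m,0],bins=np.arange(-210,130,4));print(z,'x',list(zip(e.astype(int),h)))
    h,e=np.histogram(q[m,1],bins=np.arange(-680,-480,4));print('y',list(zip(e.astype(int),h)))
m=(np.abs(q[:,0])<130)&(P[:,2]>8)&(P[:,2]<16)
h,e=np.histogram(q[m,1],bins=np.arange(-720,-440,4));print('boardy',[int(x) for x in h],e[0])
r=(S>200)&(P[:,2]>120)&((hsv[:,0]<6)|(hsv[:,0]>174));print('red',q[r].min(0),q[r].max(0),q[r].mean(0),P[r,2].min(),P[r,2].max())
```

```text
[(-724, 43), (-720, 44), (-716, 50), (-712, 45), (-708, 43), (-660, 291), (-656, 117), (-652, 108), (-648, 41), (-488, 106), (-484, 97), (-480, 278), (-476, 85)]
-660 573 [ 7.07793655e-03 -6.54419425e+02] 29.921444476839724 -246.08230343445032 53.36722281493325
-480 589 [-2.52628535e-03 -4.80076387e+02] 27.390321773345136 -247.70500902870742 50.8877208286091
100.33039196987421
-660 571 [ 5.63442877e-03 -6.54373872e+02] 30.07397225549164 -247.5819203917811 51.877151505222756
-480 589 [-4.46948095e-03 -4.80053501e+02] 27.392583064647056 -248.7983679482807 49.78393802425707
100.36376441118146
(89, 101) x [(np.int64(-210), np.int64(0)), (np.int64(-206), np.int64(0)), (np.int64(-202), np.int64(39)), (np.int64(-198), np.int64(42)), (np.int64(-194), np.int64(34)), (np.int64(-190), np.int64(43)), (np.int64(-186), np.int64(33)), (np.int64(-182), np.int64(39)), (np.int64(-178), np.int64(52)), (np.int64(-174), np.int64(48)), (np.int64(-170), np.int64(49)), (np.int64(-166), np.int64(47)), (np.int64(-162), np.int64(36)), (np.int64(-158), np.int64(37)), (np.int64(-154), np.int64(38)), (np.int64(-1
[... 7422 characters left out ...]
24), np.int64(44)), (np.int64(-520), np.int64(36)), (np.int64(-516), np.int64(27)), (np.int64(-512), np.int64(29)), (np.int64(-508), np.int64(33)), (np.int64(-504), np.int64(30)), (np.int64(-500), np.int64(32)), (np.int64(-496), np.int64(76)), (np.int64(-492), np.int64(38)), (np.int64(-488), np.int64(2))]
boardy [12, 4, 1, 1, 0, 0, 0, 0, 0, 0, 0, 0, 0, 0, 47, 71, 8, 3, 3, 0, 0, 15, 31, 25, 26, 20, 26, 20, 22, 19, 16, 22, 13, 21, 13, 14, 18, 13, 21, 14, 16, 21, 21, 22, 22, 24, 29, 29, 31, 28, 26, 28, 35, 16, 18, 14, 16, 17, 12, 3, 37, 60, 23, 0, 0, 0, 0, 0, 0] -720
red [-251.88988064 -614.87032591] [-240.63274496 -522.77431663] [-246.04876678 -573.14661639] 170.3045044675431 184.2405195175478
```

Measured at scene scale: mould origin is about (585,-46) with yaw 100.4°. The loose half is 46 mm out (expected 35–62), and both shoulder tops are at z≈97, as they should be. The grip is at radius ≈110 and angle ≈0.9. The target is the white half with the brass keeper at scene (420,340). The orange ones at (250,255) and (483,215) are excluded. Next I set out, with a close look on the way.

```bash
cat >> h.py <<'E'
YAW=np.radians(100.36);O=np.array([585.2,-45.6,0])
MX=np.array([np.cos(YAW),np.sin(YAW),0]);MY=np.array([-MX[1],MX[0],0])
def m2w(p): return O+MX*p[0]+MY*p[1]+np.array([0,0,p[2]])
def w2m(p): p=np.asarray(p)-O; return np.stack([p@MX,p@MY,p[...,2]],-1)
def plan(mp,tooly=None,o=None):
    """total tool-frame shift (fractions) and turn (fractions) to reach mould point mp with tool down, tool y along +-MX or +-MY"""
    o=o or get_obs();M=R.from_rotvec(o['orientation']).as_matrix()
    d=M.T@(m2w(mp)-o['ee_pos'])/100
    t=np.zeros(3)
    if tooly is not None:
        best=None
        for s in(1,-1):
            y=s*tooly;z=np.array([0,0,-1.]);D=np.c_[np.cross(y,z),y,z]
            r=R.from_matrix(M.T@D).as_rotvec()
            if best is None or np.linalg.norm(r)<np.linalg.norm(best): best=r
        t=np.degrees(best)/45
    print('at mould',np.round(w2m(o['ee_pos']),1),'shift',np.round(d,3),'turn',np.round(t,3),'F',np.round(w2m(o['ft_force']+O),1),'t',o['t'])
E
python3 - <<'E'
from h import *
plan((175,0,200),MY); plan((-100,36,250),MX)
E
```

```text
at mould [661.7 209.4 222. ] shift [-4.507 -2.787  0.223] turn [-2.000e-03  1.000e-03  1.223e+00] F [-0.1  0.5 -0.7] t 0.1
at mould [661.7 209.4 222. ] shift [-5.788 -5.247 -0.273] turn [-0.002 -0.001 -0.777] F [-0.1  0.5 -0.7] t 0.1
```

Call:
jog_arm([
  [-1,[-0.32,-0.2,0],[0,0,0]],
  [-1,[-0.32,-0.2,0],[0,0,0]],
  [-1,[-0.32,-0.2,0],[0,0,0]],
  [-1,[-0.32,-0.2,0],[0,0,0]],
  [-1,[-0.32,-0.2,0],[0,0,0]],
  [-1,[-0.32,-0.2,0],[0,0,0]],
  [-1,[-0.32,-0.2,0],[0,0,0]],
  [-1,[-0.32,-0.2,0],[0,0,0]],
  [-1,[-0.32,-0.2,0],[0,0,0]],
  [-1,[-0.32,-0.2,0],[0,0,0]],
])

```text
t: 1.1
ee_pos: [468.4, 251.5, 222.5]
orientation: [-0.67, -3.069, 0.0]
ft_force: [0.0, 0.3, -0.4]
width: 11.1
grasp_force: 0.0
```

Call:
jog_arm([
  [-1,[-0.32,-0.2,0],[0,0,0]],
  [-1,[-0.32,-0.2,0],[0,0,0]],
  [-1,[-0.32,-0.2,0],[0,0,0]],
  [-1,[0,0,0],[0,0,0.18]],
  [-1,[0,0,0],[0,0,0.18]],
  [-1,[0,0,0],[0,0,0.18]],
  [-1,[0,0,0],[0,0,0.18]],
  [-1,[0,0,0],[0,0,0.18]],
  [-1,[0,0,0],[0,0,0.18]],
  [-1,[0,0,0],[0,0,0.15]],
])

```text
t: 2.1
ee_pos: [529.9, 158.4, 222.3]
orientation: [-2.025, -2.401, 0.001]
ft_force: [-0.3, -0.5, 0.8]
width: 0.3
grasp_force: 0.0
```

Run:
```python
from h import *
o=get_obs();plan((170,0,150),MY,o)
print(o['qpos'],o['width'])
d=get_image('wrist');np.savez('/tmp/w1',**d,pos=o['ee_pos'],ori=o['orientation'])
cv2.imwrite('pics/w1.png',cv2.resize(d['image'],(768,576)))
```

```text
at mould [210.6  17.7 222.3] shift [-0.404  0.182  0.723] turn [-0.001  0.    -0.015] F [-0.4  0.4  0.8] t 2.1
[2.68852413e-01 3.19003648e-01 1.79004785e+00 1.63387395e-05
 1.03331456e+00 9.94574630e-02] 0.33548812830746116
```

View pics/w1.png

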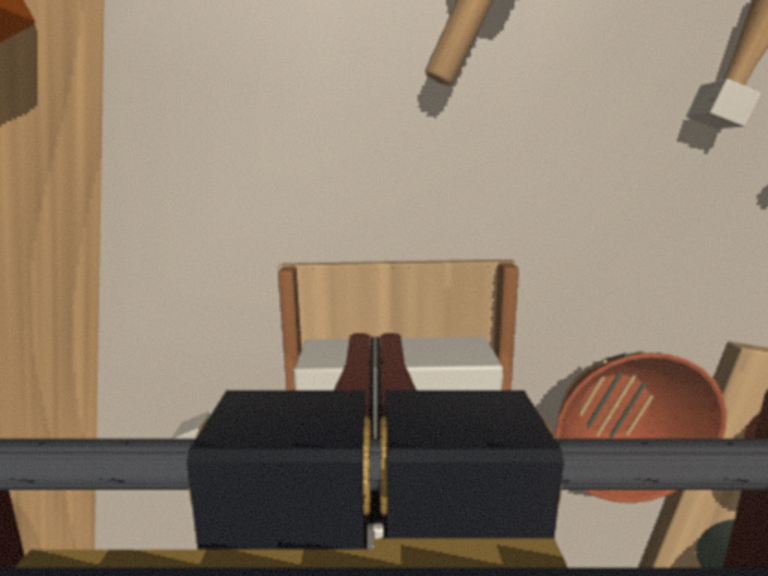

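The wrist view shows the white half's outer end at (400,360) between the brown strips, and the bowl at (640,425), clear of the path. Next I go down behind the outer face.

Call:
jog_arm([
  [-1,[-0.21,0.09,0],[0,0,-0.015]],
  [-1,[-0.2,0.09,0],[0,0,0]],
  [-1,[0,0,0.35],[0,0,0]],
  [-1,[0,0,0.35],[0,0,0]],
  [-1,[0,0,0.35],[0,0,0]],
  [-1,[0,0,0.35],[0,0,0]],
  [-1,[0,0,0.3],[0,0,0]],
  [-1,[0,0,0.15],[0,0,0]],
  [-1,[0,0,0],[0,0,0]],
])

```text
t: 3.05
ee_pos: [553.8, 121.1, 35.7]
orientation: [-2.001, -2.418, 0.005]
ft_force: [0.0, -0.2, -0.3]
width: 0.5
grasp_force: 0.0
```

Run:
```python
from h import *
plan((146,0,36),MY)
```

```text
at mould [169.6   1.   35.7] shift [-0.236  0.008 -0.003] turn [-0.005  0.     0.009] F [-0.2 -0.  -0.3] t 3.05
```

Call:
jog_arm([
  [-1,[-0.08,0,0],[0,0,0]],
  [-1,[-0.08,0,0],[0,0,0]],
  [-1,[-0.04,0,0],[0,0,0]],
  [-1,[-0.04,0,0],[0,0,0]],
  [-1,[-0.04,0,0],[0,0,0]],
  [-1,[-0.04,0,0],[0,0,0]],
  [-1,[-0.04,0,0],[0,0,0]],
  [-1,[-0.04,0,0],[0,0,0]],
  [-1,[-0.04,0,0],[0,0,0]],
])

```text
t: 3.95
ee_pos: [564.6, 78.8, 39.2]
orientation: [2.005, 2.418, 0.004]
ft_force: [-1.5, 6.6, 4.7]
width: 0.1
grasp_force: 3.4
```

Run:
```python
from h import *
plan((105,0,36),MY)
```

```text
at mould [126.   -2.1  39.2] shift [-0.21  -0.022  0.032] turn [ 0.004 -0.001  0.007] F [6.8 0.3 4.7] t 3.95
```

Call:
jog_arm([
  [-1,[-0.04,0,0],[0,0,0]],
  [-1,[-0.04,0,0],[0,0,0]],
  [-1,[-0.04,0,0],[0,0,0]],
])

```text
t: 4.25
ee_pos: [566.7, 66.9, 39.2]
orientation: [2.005, 2.418, 0.004]
ft_force: [-1.6, 6.4, 4.3]
width: 0.6
grasp_force: 3.4
```

Call:
jog_arm([
  [-1,[-0.02,0,0],[0,0,0]],
])

```text
t: 4.35
ee_pos: [567.1, 64.8, 39.2]
orientation: [2.005, 2.417, 0.004]
ft_force: [-1.2, 6.4, 5.0]
width: 0.6
grasp_force: 3.4
```

Call:
jog_arm([
  [-1,[-0.02,0,0],[0,0,0]],
])

```text
t: 4.45
ee_pos: [567.5, 63.0, 39.2]
orientation: [2.005, 2.417, 0.004]
ft_force: [-1.5, 6.3, 5.7]
width: 0.5
grasp_force: 3.4
```

Run:
```python
from h import *
plan((105,0,36),MY)
```

```text
at mould [110.   -2.1  39.2] shift [-0.05  -0.021  0.032] turn [ 0.003 -0.001  0.007] F [6.5 0.4 5.7] t 4.45
```

Call:
jog_arm([
  [-1,[-0.02,0,0],[0,0,0]],
])

```text
t: 4.55
ee_pos: [567.8, 61.1, 39.2]
orientation: [2.005, 2.418, 0.004]
ft_force: [-0.9, 7.1, 5.3]
width: 0.4
grasp_force: 3.4
```

Call:
jog_arm([
  [-1,[-0.02,0,0],[0,0,0]],
])

```text
t: 4.65
ee_pos: [568.2, 59.1, 39.2]
orientation: [2.005, 2.418, 0.004]
ft_force: [-1.1, 6.0, 5.7]
width: 0.6
grasp_force: 3.4
```

Call:
jog_arm([
  [-1,[-0.01,0,0],[0,0,0]],
])

```text
t: 4.75
ee_pos: [568.3, 58.1, 39.2]
orientation: [2.005, 2.418, 0.004]
ft_force: [-1.9, 6.5, 4.8]
width: 0.4
grasp_force: 3.4
```

Call:
jog_arm([
  [-1,[-0.01,0,0],[0,0,0]],
])

```text
t: 4.85
ee_pos: [568.5, 57.2, 39.2]
orientation: [2.005, 2.418, 0.004]
ft_force: [-1.0, 7.6, 6.3]
width: 0.3
grasp_force: 3.4
```

Call:
jog_arm([
  [-1,[-0.01,0,0],[0,0,0]],
])

```text
t: 4.95
ee_pos: [568.6, 56.3, 39.2]
orientation: [2.005, 2.418, 0.004]
ft_force: [-2.2, 9.8, 6.6]
width: 0.5
grasp_force: 5.2
```

Call:
jog_arm([
  [-1,[-0.01,0,0],[0,0,0]],
])

```text
t: 5.05
ee_pos: [568.5, 55.9, 39.2]
orientation: [-2.006, -2.418, -0.004]
ft_force: [-4.0, 14.8, 7.4]
width: 0.3
grasp_force: 7.7
```

Call:
jog_arm([
  [-1,[-0.01,0,0],[0,0,0]],
])

```text
t: 5.15
ee_pos: [568.5, 55.6, 39.2]
orientation: [-2.006, -2.417, -0.005]
ft_force: [-4.9, 19.8, 8.5]
width: 0.3
grasp_force: 10.0
```

Call:
jog_arm([
  [-1,[-0.01,0,0],[0,0,0]],
])

```text
t: 5.25
ee_pos: [568.5, 55.4, 39.3]
orientation: [-2.005, -2.416, -0.006]
ft_force: [-4.4, 24.0, 9.2]
width: 0.1
grasp_force: 12.3
```

Call:
jog_arm([
  [-1,[0,0,0],[0,0,0]],
])

```text
t: 5.35
ee_pos: [568.5, 55.4, 39.3]
orientation: [-2.005, -2.416, -0.006]
ft_force: [-5.0, 19.3, 8.1]
width: 0.6
grasp_force: 10.2
```

Call:
jog_arm([
  [-1,[-0.01,0,0],[0,0,0]],
  [-1,[0,0,0],[0,0,0]],
  [-1,[0,0,0],[0,0,0]],
])

```text
t: 5.65
ee_pos: [568.6, 55.2, 39.3]
orientation: [-2.005, -2.416, -0.006]
ft_force: [-5.3, 24.6, 7.9]
width: 0.5
grasp_force: 12.3
```

Call:
jog_arm([
  [-1,[-0.005,0,0],[0,0,0]],
  [-1,[0,0,0],[0,0,0]],
  [-1,[0,0,0],[0,0,0]],
  [-1,[0,0,0],[0,0,0]],
  [-1,[0,0,0],[0,0,0]],
  [-1,[0,0,0],[0,0,0]],
])

```text
t: 6.25
ee_pos: [568.6, 55.1, 39.3]
orientation: [-2.004, -2.416, -0.007]
ft_force: [-4.9, 26.6, 9.1]
width: 0.1
grasp_force: 13.7
```

Call:
jog_arm([
  [-1,[0.03,0,0],[0,0,0]],
  [-1,[0.1,0,0],[0,0,0]],
  [-1,[0.2,0,0],[0,0,0]],
  [-1,[0,0,-0.4],[0,0,0]],
  [-1,[0,0,-0.4],[0,0,0]],
  [-1,[0,0,-0.4],[0,0,0]],
  [-1,[0,0,-0.4],[0,0,0]],
  [-1,[0,0,-0.4],[0,0,0]],
  [-1,[0,0,-0.3],[0,0,0]],
  [-1,[0,0,0],[0,0,0]],
])

```text
t: 7.25
ee_pos: [565.0, 83.6, 273.0]
orientation: [2.001, 2.413, 0.01]
ft_force: [0.2, 0.0, 0.1]
width: 0.8
grasp_force: 0.0
```

Run:
```python
from h import *
plan((-97,36,250),MX);print(get_obs()['qpos'])
cl=np.zeros(0)
```

```text
at mould [130.7  -3.3 273. ] shift [-2.275 -0.408  0.228] turn [ 0.008  0.01  -1.993] F [-0.  -0.2  0.1] t 7.25
[ 1.26254335e-01  2.84681205e-01  1.71038257e+00 -3.39495930e-04
  1.13729770e+00 -5.99884558e-02]
```

Call:
jog_arm([
  [-0.1,[-0.284,-0.051,0],[0,0,0]],
  [-0.1,[-0.284,-0.051,0],[0,0,0]],
  [-0.1,[-0.284,-0.051,0],[0,0,0]],
  [-0.1,[-0.284,-0.051,0],[0,0,0]],
  [-0.1,[-0.284,-0.051,0],[0,0,0]],
  [-0.1,[-0.284,-0.051,0],[0,0,0]],
  [-0.1,[-0.284,-0.051,0],[0,0,0]],
  [-0.1,[-0.284,-0.051,0],[0,0,0]],
  [-0.1,[0,0,0],[0,0,-0.18]],
  [-0.1,[0,0,0],[0,0,-0.18]],
])

```text
t: 8.25
ee_pos: [563.7, -148.4, 266.5]
orientation: [-1.638, -2.679, 0.001]
ft_force: [0.4, 0.4, -0.4]
width: 39.5
grasp_force: 0.0
```

Call:
jog_arm([
  [-0.1,[0,0,0],[0,0,-0.18]],
  [-0.1,[0,0,0],[0,0,-0.18]],
  [-0.1,[0,0,0],[0,0,-0.18]],
  [-0.1,[0,0,0],[0,0,-0.18]],
  [-0.1,[0,0,0],[0,0,-0.18]],
  [-0.1,[0,0,0],[0,0,-0.18]],
  [-0.1,[0,0,0],[0,0,-0.18]],
  [-0.1,[0,0,0],[0,0,-0.18]],
  [-0.1,[0,0,0],[0,0,-0.18]],
  [-0.1,[0,0,0],[0,0,0]],
])

```text
t: 9.25
ee_pos: [563.9, -147.3, 266.7]
orientation: [0.27, -3.129, -0.0]
ft_force: [-0.2, -0.2, 0.4]
width: 39.7
grasp_force: 0.0
```

Run:
```python
from h import *
o=get_obs();plan((-97,36,230),MX,o);print(o['qpos'],o['width'])
ims=[]
for n in('wrist','scene','side'):
    d=get_image(n);ims.append(cv2.resize(d['image'],(400,300)) if n=='wrist' else d['image'])
    p=pts(d,wristT(o,d) if n=='wrist' else None)
    H,S,V=cv2.split(cv2.cvtColor(d['image'],cv2.COLOR_BGR2HSV))
    q=w2m(p);red=((H<6)|(H>174))&(S>200)&(V>60)&(q[...,2]>100)&(np.abs(q[...,1])<60)&(np.abs(q[...,0]+95)<40)
    a=q[red];print(n,len(a),a.mean(0).round(1) if len(a) else '',np.percentile(a,[2,98],axis=0).round(1) if len(a) else '')
    if n=='scene':
        w=(S<60)&(V>90)&(np.abs(q[...,1])<78)&(q[...,2]>68)&(q[...,2]<76)&(q[...,0]>10);print('half outer',np.percentile(q[w][:,0],[1,50,99]))
s=ims[1][170:290,170:330]
cv2.imwrite('pics/w2.png',np.hstack([ims[0],cv2.resize(s,(400,300))]))
```

```text
at mould [-96.2  39.3 266.7] shift [-0.033 -0.008  0.367] turn [ 0.001 -0.002 -0.011] F [-0.1  0.2  0.4] t 9.25
[-2.75835498e-01  3.14152590e-01  1.68417366e+00 -2.47170650e-04
  1.14466071e+00 -2.01851013e+00] 39.6829050865314
wrist 57 [-92.7 -22.2 179.3] [[-100.5  -45.   177.3]
 [ -89.    27.8  181.8]]
scene 106 [-96.2  -7.  180.4] [[-101.3  -46.5  172.5]
 [ -90.4   37.7  183.7]]
half outer [11.75921682 65.44492484 91.01931837]
side 35 [-95.8  -1.3 179.9] [[-99.9 -42.  178.3]
 [-92.   40.3 180.9]]
```

View pics/w2.png

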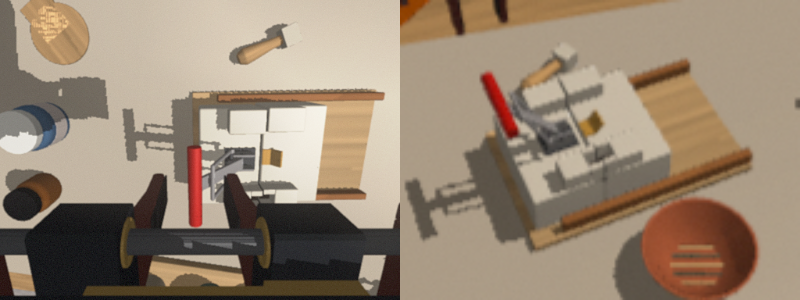

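The pictures show the halves closed up with the half home. In the wrist crop the red bar runs from (195,148) to (195,225), between the open fingers. The stamp at top and the bowl are untouched. Next I lower the fingers astride the bar and cage it at 20 mm.

Call:
jog_arm([
  [-0.1,[-0.033,0,0.2],[0,0,-0.011]],
  [-0.1,[0,0,0.25],[0,0,0]],
  [-0.1,[0,0,0.25],[0,0,0]],
  [-0.1,[0,0,0.2],[0,0,0]],
  [-0.1,[0,0,0.15],[0,0,0]],
  [-0.1,[0,0,0],[0,0,0]],
])

```text
t: 10.0
ee_pos: [566.4, -146.4, 160.6]
orientation: [0.279, -3.125, -0.002]
ft_force: [-0.6, -0.4, -0.4]
width: 39.7
grasp_force: 0.0
```

Call:
jog_arm([
  [-0.53,[0,0,0],[0,0,0]],
  [-0.53,[0,0,0],[0,0,0]],
  [-0.53,[0,0,0],[0,0,0]],
  [-0.53,[0,0,0],[0,0,0]],
])

```text
t: 10.4
ee_pos: [568.3, -146.9, 163.5]
orientation: [-0.281, 3.128, -0.001]
ft_force: [-0.1, -0.2, 0.5]
width: 21.0
grasp_force: 0.0
```

Run:
```python
from h import *
o=get_obs();plan((-96,36,162),MX,o)
pv=lambda th:np.array([-30-108*np.cos(th+.028),88+108*np.sin(th+.028)])
prev=None
for th in np.arange(.9,2.3,.1):
    b=pv(th);c=np.array([b[0]+1,b[1]-12]);print(round(th,2),b.round(1),'' if prev is None else 'ty %.3f tz %.3f'%((c[0]-prev[0])/100,-(c[1]-prev[1])/100));prev=c
```

```text
at mould [-96.6  34.9 163.5] shift [0.011 0.006 0.015] turn [-0.001  0.002 -0.002] F [-0.2  0.2  0.5] t 10.4
0.9 [-94.7 174.4] 
1.0 [-85.8 180.5] ty 0.090 tz -0.060
1.1 [-76.3 185.6] ty 0.095 tz -0.051
1.2 [-66.3 189.7] ty 0.100 tz -0.041
1.3 [-56.  192.8] ty 0.103 tz -0.031
1.4 [-45.4 194.9] ty 0.106 tz -0.021
1.5 [-34.6 195.9] ty 0.107 tz -0.010
1.6 [-23.8 195.8] ty 0.108 tz 0.001
1.7 [-13.1 194.7] ty 0.107 tz 0.012
1.8 [ -2.5 192.4] ty 0.106 tz 0.022
1.9 [  7.8 189.2] ty 0.103 tz 0.033
2.0 [ 17.7 184.9] ty 0.099 tz 0.043
2.1 [ 27.1 179.7] ty 0.094 tz 0.052
2.2 [ 36.  173.5] ty 0.089 tz 0.062
```

Call:
jog_arm([
  [-0.53,[0,0.09,-0.06],[0,0,0]],
  [-0.53,[0,0.095,-0.05],[0,0,0]],
  [-0.53,[0,0.1,-0.04],[0,0,0]],
  [-0.53,[0,0.1,-0.03],[0,0,0]],
  [-0.53,[0,0.1,-0.02],[0,0,0]],
  [-0.53,[0,0.1,-0.01],[0,0,0]],
  [-0.53,[0,0.1,0],[0,0,0]],
  [-0.53,[0,0.1,0.01],[0,0,0]],
  [-0.53,[0,0.1,0.02],[0,0,0]],
  [-0.53,[0,0.1,0.03],[0,0,0]],
])

```text
t: 11.4
ee_pos: [549.9, -48.9, 177.3]
orientation: [0.282, -3.129, -0.0]
ft_force: [-0.2, -1.2, 0.8]
width: 20.3
grasp_force: 0.5
```

Run:
```python
from h import *
o=get_obs();plan((42,36,160),MX,o)
```

```text
at mould [  3.1  35.3 177.3] shift [0.007 0.389 0.173] turn [ 0.    -0.    -0.001] F [-1.1  0.4  0.8] t 11.4
```

Call:
jog_arm([
  [-0.53,[0,0.08,0.03],[0,0,0]],
  [-0.53,[0,0.08,0.035],[0,0,0]],
  [-0.53,[0,0.08,0.04],[0,0,0]],
  [-0.53,[0,0.07,0.04],[0,0,0]],
  [-0.53,[0,0.04,0.02],[0,0,0]],
  [-0.53,[0,0.03,0.02],[0,0,0]],
  [-0.53,[0,0.02,0.01],[0,0,0]],
  [-0.53,[0,0,0],[0,0,0]],
  [-0.53,[0,0,0],[0,0,0]],
])

```text
t: 12.3
ee_pos: [543.2, -10.4, 158.3]
orientation: [-0.281, 3.129, 0.0]
ft_force: [-0.7, 0.9, -1.6]
width: 20.8
grasp_force: 0.0
```

Run:
```python
from h import *
o=get_obs();plan((42,36,160),MX,o)
ims=[]
for n,(r,c) in(('side',((140,250),(220,360))),('scene',((170,275),(190,330)))):
    d=get_image(n);q=w2m(pts(d));H,S,V=cv2.split(cv2.cvtColor(d['image'],cv2.COLOR_BGR2HSV))
    red=((H<6)|(H>174))&(S>180)&(V>60)&(q[...,2]>120)&(np.abs(q[...,1])<60)&(np.abs(q[...,0]-30)<60)
    a=q[red];print(n,len(a),np.percentile(a,[2,50,98],axis=0).round(1) if len(a) else '')
    ims.append(cv2.resize(d['image'][r[0]:r[1],c[0]:c[1]],(400,315),interpolation=cv2.INTER_CUBIC))
cv2.imwrite('pics/c3.png',np.hstack(ims))
```

```text
at mould [ 42.2  35.  158.3] shift [ 0.01  -0.002 -0.017] turn [ 0.     0.    -0.002] F [ 1.   0.5 -1.6] t 12.3
side 32 [[ 33.4 -33.5 166.2]
 [ 37.9 -13.5 175.2]
 [ 43.9  47.3 179.4]]
scene 106 [[ 34.3 -45.1 167.8]
 [ 39.5  -7.9 177.5]
 [ 46.5  35.7 181.2]]
```

View pics/c3.png

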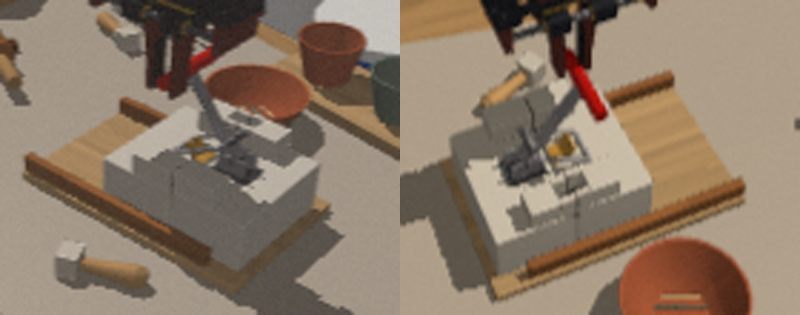

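The lever is over at about 2.23 rad, and in the scene crop the loop's wire encircles the brass keeper at (565,148). I nudge it slightly towards the stop to be sure, then take a hold for closing.

Call:
jog_arm([
  [-0.53,[0,0.02,0.015],[0,0,0]],
  [-0.53,[0,0.02,0.015],[0,0,0]],
  [-0.53,[0,0,0],[0,0,0]],
  [-0.53,[0,0,0],[0,0,0]],
])

```text
t: 12.8
ee_pos: [542.5, -6.6, 155.2]
orientation: [-0.282, 3.128, -0.0]
ft_force: [1.6, -1.4, -0.6]
width: 20.2
grasp_force: 0.9
```

Run:
```python
from h import *
o=get_obs();plan((42,36,160),MX,o)
d=get_image('scene')
cv2.imwrite('pics/c4.png',cv2.resize(d['image'][195:245,235:305],(700,500),interpolation=cv2.INTER_CUBIC))
q=w2m(pts(d))[195:245,235:305]
H,S,V=cv2.split(cv2.cvtColor(d['image'][195:245,235:305],cv2.COLOR_BGR2HSV))
g=(V<150)&(S<70)&(q[...,0]>20)&(q[...,0]<60)&(np.abs(q[...,1])<28)&(q[...,2]<110)
print('grey wire pts',q[g].round(0).tolist()[:40])
b=(S>120)&(H>12)&(H<30)&(np.abs(q[...,1])<28)&(q[...,2]>60)
print('brass',np.percentile(q[b],[2,50,98],axis=0).round(1))
```

```text
at mould [ 46.1  34.9 155.2] shift [ 0.011 -0.041 -0.048] turn [-0.     0.001 -0.001] F [-1.6 -1.4 -0.6] t 12.8
grey wire pts [[21.0, 18.0, 89.0], [25.0, 19.0, 86.0], [24.0, 28.0, 72.0], [27.0, 25.0, 74.0], [36.0, 21.0, 74.0], [38.0, 18.0, 76.0], [40.0, 15.0, 79.0], [20.0, 26.0, 71.0], [23.0, 25.0, 71.0], [39.0, 15.0, 75.0], [42.0, 12.0, 76.0], [38.0, 12.0, 73.0], [40.0, 7.0, 77.0], [43.0, 7.0, 76.0], [40.0, 8.0, 71.0], [40.0, 1.0, 80.0], [38.0, 2.0, 74.0], [39.0, -2.0, 79.0], [38.0, -4.0, 77.0], [40.0, -8.0, 80.0], [39.0, -10.0, 78.0], [42.0, -11.0, 78.0], [39.0, -11.0, 74.0], [41.0, -14.0, 77.0], [35.0, -20.0, 81.0], [38.0, -19.0, 78.0], [41.0, -22.0, 80.0], [21.0, -12.0, 74.0], [25.0, -12.0, 72.0], [27.0, -13.0, 72.0], [31.0, -14.0, 71.0], [33.0, -17.0, 74.0], [35.0, -19.0, 75.0], [37.0, -22.0, 77.0], [41.0, -21.0, 75.0], [22.0, -17.0, 75.0], [26.0, -16.0, 72.0], [29.0, -17.0, 71.0], [34.0, -21.0, 72.0], [22.0, -19.0, 72.0]]
brass [[ 4.6 -8.1 73.9]
 [19.   3.9 80.4]
 [27.5 12.8 89.2]]
```

View pics/c4.png

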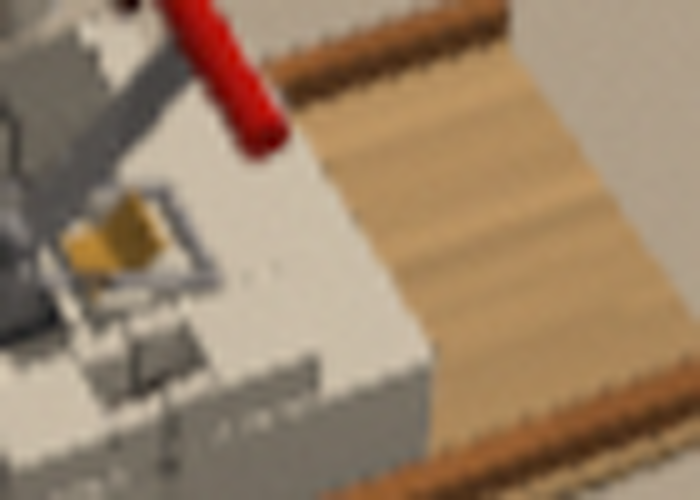

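The picture shows the loop around the brass keeper: keeper at (110,245), end bar at (190,240), measured at x≈40 with the keeper edge at about 28. So it is beyond the keeper. Now I bring the lever back.

Call:
jog_arm([
  [-0.53,[0,-0.1,-0.07],[0,0,0]],
  [-0.53,[0,-0.1,-0.06],[0,0,0]],
  [-0.53,[0,-0.095,-0.05],[0,0,0]],
  [-0.53,[0,-0.1,-0.04],[0,0,0]],
  [-0.53,[0,-0.1,-0.03],[0,0,0]],
  [-0.53,[0,-0.1,-0.02],[0,0,0]],
  [-0.53,[0,-0.1,-0.01],[0,0,0]],
  [-0.53,[0,-0.1,0],[0,0,0]],
])

```text
t: 13.65
ee_pos: [556.6, -85.7, 183.1]
orientation: [0.282, -3.129, 0.0]
ft_force: [0.4, 2.3, 0.3]
width: 20.6
grasp_force: 0.6
```

Run:
```python
from h import *
plan((-66,36,174),MX)
```

```text
at mould [-34.4  35.3 183.1] shift [ 0.006 -0.316  0.091] turn [-0.    -0.    -0.002] F [ 2.2 -0.8  0.3] t 13.65
```

Call:
jog_arm([
  [-0.53,[0,-0.1,0.015],[0,0,0]],
  [-0.53,[0,-0.1,0.025],[0,0,0]],
  [-0.53,[0,-0.1,0.03],[0,0,0]],
  [-0.53,[0,-0.1,0.04],[0,0,0]],
  [-0.53,[0,-0.1,0.045],[0,0,0]],
  [-0.53,[0,-0.1,0.05],[0,0,0]],
  [-0.53,[0,0,0],[0,0,0]],
])

```text
t: 14.35
ee_pos: [567.0, -145.0, 161.6]
orientation: [0.28, -3.128, 0.0]
ft_force: [0.1, 0.1, -0.4]
width: 20.6
grasp_force: 0.0
```

Run:
```python
from h import *
o=get_obs();plan((-96.7,36,162.4),MX,o)
d=get_image('scene');q=w2m(pts(d));H,S,V=cv2.split(cv2.cvtColor(d['image'],cv2.COLOR_BGR2HSV))
red=((H<6)|(H>174))&(S>180)&(V>60)&(q[...,2]>90)&(np.abs(q[...,1])<60)&(np.abs(q[...,0]+90)<60)
a=q[red];print(len(a),np.percentile(a,[2,50,98],axis=0).round(1))
g=(V<150)&(S<70)&(q[...,0]>10)&(q[...,0]<60)&(np.abs(q[...,1])<12)&(q[...,2]<110)
print(q[g].round(0).tolist()[:20])
```

```text
at mould [-94.5  35.8 161.6] shift [ 0.002 -0.022 -0.008] turn [ 0.    -0.001 -0.003] F [ 0.1 -0.2 -0.4] t 14.35
120 [[-97.9 -45.8 176.1]
 [-92.   -7.6 184.3]
 [-85.4  38.  187.4]]
[]
```

Almost no force at 0.95 rad, where the spring should already be resisting. I look at the loop before going on.

Run:
```python
from h import *
d=get_image('scene');e=get_image('side')
a=cv2.resize(d['image'][185:245,205:275],(400,343),interpolation=cv2.INTER_CUBIC)
b=cv2.resize(e['image'][160:220,260:330],(400,343),interpolation=cv2.INTER_CUBIC)
cv2.imwrite('pics/c5.png',np.hstack([a,b]))
```

```text
(no output)
```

View pics/c5.png

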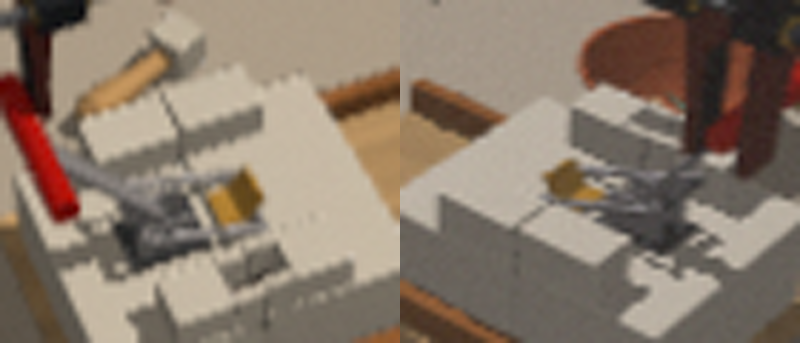

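The loop's wires pass both sides of the brass keeper, at (235,195) in the scene crop, and its end bar is hidden behind it, so it is hooked. Next I grip the bar for the last part.

Call:
jog_arm([
  [-1,[0,0,0],[0,0,0]],
  [-1,[0,0,0],[0,0,0]],
  [-1,[0,0,0],[0,0,0]],
  [-1,[0,0,0],[0,0,0]],
])

```text
t: 14.9
ee_pos: [567.3, -143.5, 162.8]
orientation: [-0.282, 3.129, 0.0]
ft_force: [-0.6, 1.3, 0.1]
width: 15.5
grasp_force: 30.0
```

Run:
```python
from h import *
o=get_obs();plan((-92.7,36,162.4),MX,o);p=w2m(o['ee_pos'])
a0=np.arccos((-30-p[0])/108);print('theta',a0-.028,'bar z',88+108*np.sin(a0))
b0=np.array([p[0],88+108*np.sin(a0)])
for a in np.arange(a0-.1,-.05,-.1):
    b=np.array([-30-108*np.cos(a),88+108*np.sin(a)]);print(round(a-.028,2),((b-b0)*[1,-1]/100).round(3));b0=b
```

```text
at mould [-93.1  35.3 162.8] shift [0.007 0.004 0.004] turn [ 0.     0.    -0.001] F [1.4 0.4 0.1] t 14.9
theta 0.9190611828633163 bar z 175.6638737184598
0.82 [-0.084  0.067]
0.72 [-0.077  0.075]
0.62 [-0.069  0.083]
0.52 [-0.061  0.089]
0.42 [-0.051  0.095]
0.32 [-0.042  0.1  ]
0.22 [-0.032  0.103]
0.12 [-0.021  0.106]
0.02 [-0.01   0.107]
```

Call:
jog_arm([
  [-1,[0,-0.042,0.033],[0,0,0]],
  [-1,[0,-0.042,0.033],[0,0,0]],
  [-1,[0,-0.039,0.037],[0,0,0]],
  [-1,[0,-0.038,0.037],[0,0,0]],
  [-1,[0,-0.035,0.041],[0,0,0]],
  [-1,[0,-0.034,0.041],[0,0,0]],
])

```text
t: 15.5
ee_pos: [571.7, -167.5, 140.4]
orientation: [-0.282, 3.128, -0.002]
ft_force: [-1.0, -1.9, 4.0]
width: 15.4
grasp_force: 30.0
```

Call:
jog_arm([
  [-1,[0,-0.03,0.045],[0,0,0]],
  [-1,[0,-0.03,0.045],[0,0,0]],
  [-1,[0,-0.026,0.047],[0,0,0]],
  [-1,[0,-0.026,0.047],[0,0,0]],
  [-1,[0,0,0],[0,0,0]],
])

```text
t: 16.0
ee_pos: [573.7, -178.5, 121.3]
orientation: [-0.282, 3.128, -0.002]
ft_force: [1.1, -5.2, -0.9]
width: 15.1
grasp_force: 30.0
```

Run:
```python
from h import *
o=get_obs();plan((-138,36,78),MX,o);print(o['width'],o['grasp_force'])
```

```text
at mould [-128.7   35.2  121.3] shift [ 0.008 -0.092  0.433] turn [-0.002  0.001 -0.001] F [-5.3 -0.1 -0.9] t 16.0
15.075210177328742 30.00269740819931
```

Call:
jog_arm([
  [-1,[0,-0.023,0.05],[0,0,0]],
  [-1,[0,-0.021,0.05],[0,0,0]],
  [-1,[0,-0.016,0.052],[0,0,0]],
  [-1,[0,-0.016,0.052],[0,0,0]],
  [-1,[0,-0.01,0.053],[0,0,0]],
  [-1,[0,-0.01,0.053],[0,0,0]],
])

```text
t: 16.6
ee_pos: [575.3, -186.9, 90.6]
orientation: [-0.282, 3.129, -0.0]
ft_force: [1.1, -3.2, 1.5]
width: 15.1
grasp_force: 30.0
```

Call:
jog_arm([
  [-1,[0,-0.003,0.05],[0,0,0]],
  [-1,[0,-0.002,0.04],[0,0,0]],
  [-1,[0,0,0],[0,0,0]],
])

```text
t: 16.9
ee_pos: [575.4, -187.8, 81.3]
orientation: [-0.282, 3.129, -0.001]
ft_force: [1.5, -6.7, -2.2]
width: 15.4
grasp_force: 30.0
```

Call:
jog_arm([
  [-1,[0,0,0.02],[0,0,0]],
  [-1,[0,0,0.02],[0,0,0]],
  [-1,[0,0,0],[0,0,0]],
])

```text
t: 17.2
ee_pos: [575.5, -188.0, 77.6]
orientation: [-0.282, 3.128, -0.002]
ft_force: [2.2, -6.0, -0.3]
width: 15.4
grasp_force: 30.0
```

Run:
```python
from h import *
o=get_obs();plan((-138,36,78),MX,o);print(o['width'],o['grasp_force'])
```

```text
at mould [-138.3   35.2   77.6] shift [ 0.008  0.003 -0.004] turn [-0.001  0.001 -0.001] F [-6.3 -1.1 -0.3] t 17.2
15.407471951970438 30.003895461559296
```

Call:
jog_arm([
  [-1,[0,0,0.02],[0,0,0]],
  [-1,[0,0,0],[0,0,0]],
])

```text
t: 17.4
ee_pos: [575.6, -188.1, 76.4]
orientation: [-0.282, 3.128, -0.002]
ft_force: [-1.1, -6.2, 5.7]
width: 15.2
grasp_force: 30.0
```

Call:
jog_arm([
  [-1,[0,0,0.02],[0,0,0]],
  [-1,[0,0,0],[0,0,0]],
])

```text
t: 17.6
ee_pos: [575.8, -188.0, 75.7]
orientation: [-0.282, 3.128, -0.002]
ft_force: [-4.5, -5.5, 15.8]
width: 15.3
grasp_force: 30.0
```

Call:
jog_arm([
  [-1,[0,0,0.02],[0,0,0]],
  [-1,[0,0,0],[0,0,0]],
])

```text
t: 17.8
ee_pos: [576.1, -188.0, 74.7]
orientation: [-0.282, 3.127, -0.002]
ft_force: [-6.7, -3.1, 24.1]
width: 15.0
grasp_force: 30.0
```

The stop is reached: 24 N and no further travel. I open the fingers, rise clear and check.

Call:
jog_arm([
  [-1,[0,0,-0.03],[0,0,0]],
  [-0.1,[0,0,0],[0,0,0]],
  [-0.1,[0,0,0],[0,0,0]],
  [-0.1,[0,0,0],[0,0,0]],
  [-0.1,[0,0,-0.1],[0,0,0]],
  [-0.1,[0,0,-0.2],[0,0,0]],
  [-0.1,[0,0,-0.3],[0,0,0]],
  [-0.1,[0,0,-0.3],[0,0,0]],
  [-0.1,[0,0,-0.3],[0,0,0]],
  [-0.1,[0,0,0],[0,0,0]],
])

```text
t: 18.8
ee_pos: [577.6, -188.0, 199.9]
orientation: [-0.281, 3.122, -0.005]
ft_force: [0.1, 0.2, 0.4]
width: 39.8
grasp_force: 0.0
```

Run:
```python
from h import *
o=get_obs();plan((-138,36,78),MX,o);print(o['width'])
ims=[]
for n,(r,c) in(('scene',((180,255),(195,295))),('side',((155,230),(240,340)))):
    d=get_image(n);q=w2m(pts(d));H,S,V=cv2.split(cv2.cvtColor(d['image'],cv2.COLOR_BGR2HSV))
    red=((H<6)|(H>174))&(S>180)&(V>60)&(q[...,2]>50)&(np.abs(q[...,1])<60)&(np.abs(q[...,0]+130)<40)
    a=q[red];print(n,len(a),np.percentile(a,[2,50,98],axis=0).round(1) if len(a) else '')
    w=(S<60)&(V>90)&(np.abs(q[...,1])<70)&(q[...,2]>68)&(q[...,2]<76)&(q[...,0]>10);print('outer',np.percentile(q[w][:,0],99))
    ims.append(cv2.resize(d['image'][r[0]:r[1],c[0]:c[1]],(400,300),interpolation=cv2.INTER_CUBIC))
cv2.imwrite('pics/c6.png',np.hstack(ims))
```

```text
at mould [-138.7   33.1  199.9] shift [0.037 0.012 1.219] turn [-0.005  0.008 -0.001] F [ 0.2 -0.1  0.4] t 18.8
39.79914384918493
scene 116 [[-142.9  -46.2   90.1]
 [-137.2   -7.8   99. ]
 [-130.6   37.6  102.3]]
outer 90.55752257566513
side 80 [[-144.2  -41.5   92.5]
 [-138.7    4.1   97.2]
 [-133.2   44.6   99.9]]
outer 90.59848346909618
```

View pics/c6.png

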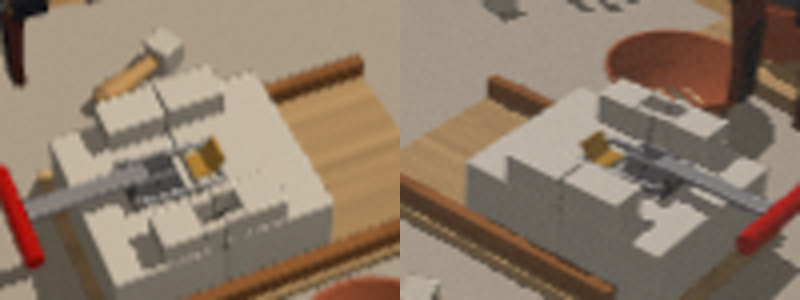

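The lever is level (bar top z≈99, expected 99), the loop is on the keeper, and the bowl and stamp are in place. For certainty, one short press from above with shut fingers.

Call:
jog_arm([
  [-1,[-0.15,0,0],[0,0,0]],
  [-1,[-0.15,0,0],[0,0,0]],
  [-1,[0,0.01,0.3],[0,0,0]],
  [-1,[0,0,0.3],[0,0,0]],
  [-1,[0,0,0.2],[0,0,0]],
  [-1,[0,0,0.1],[0,0,0]],
  [-1,[0,0,0.04],[0,0,0]],
  [-1,[0,0,0.03],[0,0,0]],
  [-1,[0,0,0],[0,0,0]],
])

```text
t: 19.8
ee_pos: [603.3, -180.6, 99.1]
orientation: [0.282, -3.126, -0.002]
ft_force: [-5.0, 2.2, 6.7]
width: 0.3
grasp_force: 3.2
```

Call:
jog_arm([
  [-1,[0,0,0.03],[0,0,0]],
  [-1,[0,0,0],[0,0,0]],
])

```text
t: 20.0
ee_pos: [603.8, -180.7, 98.4]
orientation: [0.282, -3.128, -0.001]
ft_force: [-11.4, 4.4, 25.3]
width: -0.0
grasp_force: 12.3
```

Call:
jog_arm([
  [-1,[0,0,0.02],[0,0,0]],
  [-1,[0,0,0],[0,0,0]],
])

```text
t: 20.2
ee_pos: [603.9, -180.7, 98.1]
orientation: [0.282, -3.128, -0.001]
ft_force: [-16.3, 6.4, 37.4]
width: 0.3
grasp_force: 18.5
```

Rigid: 37 N gives under 1 mm of travel, with the tip at z≈98–99, which is the closed height. I retreat and hand in.

Call:
jog_arm([
  [-1,[0,0,-0.05],[0,0,0]],
  [-1,[0,0,-0.1],[0,0,0]],
  [-1,[0,0,-0.3],[0,0,0]],
  [-1,[0,0,-0.4],[0,0,0]],
  [-1,[0,0,-0.4],[0,0,0]],
  [-1,[0,0,0],[0,0,0]],
  [-1,[0,0,0],[0,0,0]],
])

```text
t: 20.9
ee_pos: [605.3, -181.3, 219.7]
orientation: [-0.282, 3.126, -0.002]
ft_force: [-0.2, 0.8, -1.0]
width: 0.7
grasp_force: 0.0
```

Run:
```python
from h import *
d=get_image('scene');q=w2m(pts(d));H,S,V=cv2.split(cv2.cvtColor(d['image'],cv2.COLOR_BGR2HSV))
red=((H<6)|(H>174))&(S>180)&(V>60)&(q[...,2]>50)&(np.abs(q[...,1])<60)&(np.abs(q[...,0]+130)<40)
a=q[red];print(np.percentile(a,[2,50,98],axis=0).round(1))
if 96<np.percentile(a[:,2],98)<104: print(close_job())
```

```text
[[-143.   -46.8   88.3]
 [-137.3   -9.8   98.8]
 [-130.6   38.6  102.7]]
the job is handed in; nothing more can be done
None
```

The job is handed in after about 21 s: the loose half was pressed home against the seal at about 27 N, the loop was hooked over the keeper, and the lever is fully down against its stop. The bowl and stamp were not touched.

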